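Secure the tub on the serving cart under its hold-down stop

TASK

Secure the blue-lidded tub so it cannot shift when the cart is rolled: move it from its wooden caddy onto the grey hold-down stand and slide it fully home, fin towards the open end, between the rails against the back fence under the stop arm. Then lower the stop arm until its sprung foot touches the tub's lid handle and is pressed in slightly, without leaning hard on it, and only then swing the red clamp lever fully over to lock it. Keep the tub upright throughout, and leave the cups, ladle and fish rest where they are.

Things in the scene. Friction and masses are not known exactly. Their poses are not given: they have to be found in the camera images.
- stand: fixed grey steel stand; origin on the cart top below the home place's centre, x = slide-in direction, z up. Deck (top 10 mm high) x -130 to +56, y -62 to +62 mm, open at -x. At the far end a fence 50 mm high, face at x = +48 mm. Two rails 104 mm apart, tops 22 mm high, x -5 to +48 mm, mouths flared from x = -22 mm. Steel post, radius 9 mm, top 180 mm high, at x 0, y -78 mm
- seat (a point): the point on top of the stand's deck where the centre of the tub's underside lies when it is fully home (0, 0, 10 mm in the stand's frame); axes as the stand's
- caddy: fixed wooden caddy in which the tub starts; origin on the cart top under the tub. Floor 6 mm thick, walls 36 mm high with 4 mm play round the tub, and two blocks 42 mm high beside the tub's fin with only 8 mm free at each side of it: the tub is lifted straight up by its lid handle
- tub: loose closed square tub, 96 x 96 mm over its blue lid, lid top 48 mm above the underside, about 0.32 kg; the lid stays on. Origin: centre of the underside, z up. On the lid a bar handle along x: 56 long, 14 mm thick (y), top 74 mm above the underside. From the front wall (-x) juts an upright fin 12 mm thick (y), x -48 to -98 mm, z 4 to 34 mm
- tub_handle (a point): centre of the tub's lid handle: 61 mm above the tub's underside and 13 mm above the lid; axes as the tub's
- tub_fin (a point): the place to pinch on the tub's front fin: 76 mm to -x of the tub's centre, 19 mm above its underside (half-way up the fin); axes as the tub's
- stop (a joint): how far the stop arm has been lowered on its post (m): 0 at the top, 0.055 at the lowest. With the foot just touching the handle of a tub that is home it reads 0.040. Friction holds it where it is left; about 3 N pushes it down, about 7 N up
- stop_top (a point): centre of the yellow round thumb pad (radius 17 mm) on top of the stop arm, straight above the foot and the home place's centre. The aluminium arm is 24 mm wide in the stand's x, runs in from the post to 16 mm past this point, and its underside is 22 mm below the pad
- foot: black rubber foot (radius 12 mm) under the stop arm; origin: centre of its underside, 44 mm below the thumb pad when free. It is sprung: pushes up to 10 mm into the arm, 1.5 N per mm
- clamp (a joint): angle of the red clamp lever on the stop's carriage (rad): 0 open, the lever then points to the stand's -y (away from the deck); it swings level, clockwise seen from above, to its end at 1.45 (locked), pointing to the stand's -x. Stiff: about 1.5 N at its pin; it stays where it is left and travels up and down with the stop
- clamp_pin (a point): centre of the free part of the lever's upright red pin (diameter 14 mm), 50 mm from the lever's pivot; the pin reaches 14 mm above this point and 14 mm below it down to the flat lever. The pivot stands at x 0, y -103 mm in the stand's frame
- cup1: bystander: stainless dipping cup, rim radius 32, height 34 mm; origin under its centre
- cup2: bystander: a second such cup
- ladle: bystander: orange ladle lying on the cart; origin under the bowl (radius 36, 30 mm high), handle to its -x, 220 mm long
- fish: bystander: porcelain fish chopstick rest, 60 x 26 x 20 mm; origin under its centre
There are look-alikes about, which are no part of the job. Of the things like the tub, leave any that is orange or pink; of the rest the smaller one is meant.

How it is judged:
By the outcome, as a careful person would: the job done as asked, in the order asked, and still so for the second after the job is handed in, with the robot touching nothing.
It also fails if it takes over 72 s, if anything falls off the work surface, if the arm or the gripper's body presses on something with over 40 N, if the wrist force passes 120 N, or if a joint passes its speed limit or range.

ROBOT

A 6-joint arm with a two-finger parallel gripper is mounted at the origin on the work surface. World frame = base frame: x ahead of the robot, y to its left, z up, the work surface at z = 0. Lengths are in m, angles in rad, forces in N, time in s.
With the tool pointing down it reaches from about 0.375 to 0.925 m from the base axis. Payload 5.7 kg.
Tool frame: the origin (TCP) lies midway between the tips of the shut fingers; the grasp point (between the pads) lies 19 mm behind it; z points along the fingers, x is the direction in which the jaws open and shut, and the axes are right-handed (so a half turn about z gives the same grasp; the last joint's range is limited). The gripper opens to 88 mm and grips with 3 to 60 N. Pads are 20 mm wide; open, the fingers measure 115 mm over their backs; the gripper's body (75 mm by 178 mm) begins 61 mm behind the grasp point.
Start: joints at [-1.217, 0.359, 1.51, -0, 1.272, -0.115], TCP at [0.271, -0.535, 0.223] pointing down, gripper open.
Joint ranges: [-2.97, 2.97], [-1.01, 2.36], [0.21, 2.38], [-0.96, 4.11], [0.2, 2.71], [-2.98, 2.98]. Speed limits (rad/s): [2.39, 2.39, 3.14, 3.14, 3.14, 3.14].

INTERFACE

Orientations are given as a unit quaternion [x, y, z, w].
In Python, from bench import move_ptp, servo_line, goto_joints, move_gripper, sleep, inverse_kinematics, capture, PlanningError, close_job, spot_in, silhouettes, current_clock, current_joint_pos, current_qvel, current_joint_torque, current_position, current_orientation, current_force, current_torque, current_finger_gap gives the robot as it stands. Calls block until the motion is done:
- move_ptp(position, orientation): joint-space move of the TCP to a pose.
- servo_line(position, orientation=None, rate=0.15, contact_N=None): straight line of the TCP; orientation=None keeps the orientation; rate is the mean speed in m/s. With contact_N (N) it stops when the force on the tool has changed by that much, and returns True; else False.
- goto_joints(angles): joint-space move.
- move_gripper(opening): finger opening in m; the grip force is fixed at half the most; returns when the fingers have stopped.
- sleep(seconds).
- inverse_kinematics(position, orientation): joint angles nearest the present ones, or None.
- capture(name): name is "scene" or "top" or "wrist"; returns a dict with "image" (420x560x3 uint8, blue, green, red), "range_z" (420x560 float32, m along the optical axis (not along the pixel's ray), 0 where there is no reading), "intrinsics" (3x3 intrinsics, pixels), "R" (3x3) and "t" (3): a world point X has camera coordinates R X + t. Camera axes: x right, y down, z forward; pixel columns grow to the right and rows downward; lengths in m; the calibration is good to about 2 mm. A picture is of the moment at which its call begins.
A pose or a line that the arm cannot do raises PlanningError and nothing moves.
- close_job(): hands the job in, once; it reports no verdict.
Trained networks look in the newest picture that a camera, given by its name, has taken for a name from the list of things; names that differ only in an ending like _2 or _b are one class to them, and where a whole thing is asked for, a point or a joint stands for the part that bears it (a point fixed in the world has none). Each returns a list of dicts, best first, with "conf" (0 to 1); they miss things now and then, are a little off and sometimes report something else, mostly with a low value. They report only what shows in the picture. A call takes as long as a camera call. They do not tell look-alikes from the thing itself.
- spot_in(camera, query): "xy" ([column, row] in pixels, amid what is visible of it).
- silhouettes(camera, query): "region" (420x560 bool, what is visible of it) and "xy" ([column, row] in pixels, amid what is visible of it).
Readings, each from a call of its own:
- current_clock(): time.
- current_joint_pos(): joint angles.
- current_qvel(): joint speeds.
- current_joint_torque(): joint torques, N m.
- current_position(): TCP position.
- current_orientation(): TCP orientation.
- current_force(): force on the tool from outside, world axes, zero at the start.
- current_torque(): the same for the moment, N m.
- current_finger_gap(): finger opening in m.
Only numpy, scipy, OpenCV 4.12 (cv2) and the standard library are available. Lean on these libraries where they do the work, as an engineer would, in place of code of your own. Each camera call takes 0.05 s, during which the arm holds its last target. There are 200 camera calls.

## Working session

There is one attempt and no reset: what is moved stays moved. The work goes in short steps, each a Python script; the robot and the scene stay as the last script left them, time stands still between calls to the robot, and variables do not carry over. Pictures are saved under pics/ and viewed, about 8 in all and at most 12, crops included, and the job is handed in when it is done.

```bash
ls; mkdir -p pics
cat > h.py <<'E'
import numpy as np, cv2
from bench import *
def world(c,mask):
    v,u=np.nonzero(mask&(c["range_z"]>0)); z=c["range_z"][v,u]
    K=c["intrinsics"]; p=np.stack([(u-K[0,2])/K[0,0]*z,(v-K[1,2])/K[1,1]*z,z],1)
    return (p-c["t"])@c["R"]
def pix(c,X):
    p=c["R"]@np.array(X)+c["t"]; q=c["intrinsics"]@p; return q[:2]/q[2]
E
python3 - <<'E'
from h import *
np.set_printoptions(precision=3,suppress=True)
for n in ["scene","top"]:
    c=capture(n); cv2.imwrite(f"pics/{n}0.png",c["image"])
    np.savez(f"{n}0.npz",**c)
    for q in ["tub","tub_handle","tub_fin","stand","caddy","stop_top","foot","clamp_pin","cup1","ladle","fish"]:
        for d in silhouettes(n,q):
            if d["conf"]<.25: continue
            P=world(c,d["region"])
            print(n,q,round(d["conf"],2),np.round(d["xy"]),len(P),np.median(P,0) if len(P) else "", np.percentile(P,[3,97],axis=0).ravel() if len(P) else "")
print(current_clock())
E
```

```text
pics
scene tub 0.85 [168. 206.] 1311 [ 0.384 -0.181  0.046] [ 0.299 -0.24  -0.001  0.425 -0.13   0.072]
scene tub 0.73 [114. 346.] 5491 [ 0.774 -0.241  0.066] [ 0.689 -0.313  0.01   0.872 -0.186  0.102]
scene tub 0.72 [324. 235.] 1433 [0.509 0.229 0.052] [0.43  0.188 0.017 0.546 0.279 0.079]
scene tub 0.66 [329. 158.] 2347 [0.228 0.272 0.066] [0.138 0.195 0.007 0.312 0.346 0.105]
scene tub_handle 0.73 [324. 158.] 2369 [0.228 0.273 0.066] [0.135 0.195 0.006 0.313 0.35  0.105]
scene tub_handle 0.69 [324. 233.] 1418 [0.509 0.229 0.052] [0.422 0.189 0.02  0.546 0.278 0.079]
scene tub_handle 0.69 [171. 210.] 1248 [ 0.385 -0.179  0.046] [ 0.304 -0.233  0.006  0.425 -0.131  0.072]
scene tub_handle 0.69 [114. 344.] 5485 [ 0.774 -0.241  0.066] [ 0.688 -0.312  0.01   0.871 -0.186  0.102]
scene tub_fin 0.96 [169. 208.] 1294 [ 0.385 -0.179  0.046] [ 0.302 -0.235  0.001  0.425 -0.13   0.072]
scene tub_fin 0.6 [330. 160.] 2265 [0.229 0.273 0.066] [0.147 0.196 0.009 0.313 0.346 0.104]
scene tub_fin 0.6 [115. 342.] 5457 [ 0.774 -0.241  0.066] [ 0.689 -0.313  0.011  0.871 -0.186  0.103]
scene stand 0
[... 2274 characters left out ...]
8 0.002 0.554 0.295 0.047]
top stop_top 0.92 [369. 164.] 748 [ 0.607 -0.118  0.168] [ 0.586 -0.195  0.142  0.627 -0.039  0.197]
top clamp_pin 0.7 [393. 165.] 152 [ 0.598 -0.174  0.182] [ 0.587 -0.202  0.175  0.611 -0.143  0.21 ]
top clamp_pin 0.44 [368. 165.] 817 [ 0.608 -0.118  0.168] [ 0.586 -0.197  0.01   0.633 -0.039  0.203]
top cup1 0.93 [225. 131.] 337 [0.731 0.275 0.007] [ 0.7    0.248 -0.001  0.753  0.298  0.035]
top cup1 0.89 [279. 123.] 375 [0.763 0.116 0.007] [ 0.731  0.088 -0.001  0.786  0.142  0.036]
top ladle 0.89 [171. 187.] 757 [0.568 0.425 0.016] [0.377 0.39  0.    0.612 0.448 0.032]
top ladle 0.3 [236. 212.] 1240 [0.492 0.235 0.053] [0.423 0.194 0.037 0.54  0.283 0.08 ]
1.2
```

View pics/scene0.png

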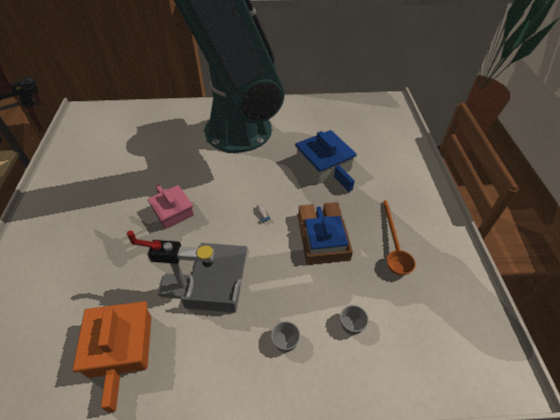

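View pics/top0.png

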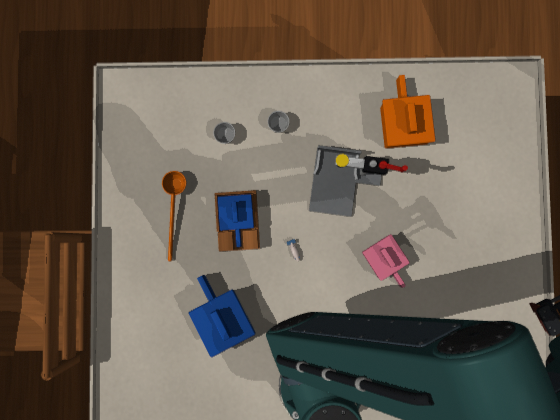

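The top view shows four tub-like things: pink (387,258), orange (406,119), a large blue one (220,322) and a small blue one in the wooden caddy (236,213). The meant one is the small blue in the caddy, since it isn't orange or pink and is smaller than the other blue. Next I look at it and the stand from near with the wrist camera.

```bash
cat >> h.py <<'E'
from scipy.spatial.transform import Rotation as Ro
def down(yaw):  # tool z down, tool x (jaw axis) at world angle yaw
    c,s=np.cos(yaw),np.sin(yaw)
    return Ro.from_matrix(np.array([[c,s,0],[s,-c,0],[0,0,-1]])).as_quat()
E
python3 - <<'E'
from h import *
np.set_printoptions(precision=3,suppress=True)
print(current_orientation(), Ro.from_quat(current_orientation()).as_matrix().ravel())
for nm,p in [("wst",[0.48,-0.075,0.36]),("wtub",[0.44,0.235,0.32])]:
    best=None
    for y in (np.pi/2,-np.pi/2):
        q=inverse_kinematics(p,down(y))
        if q is not None: print(nm,y,q); best=y if best is None or abs(q[5])<abs(bq[5]) else best; bq=q if best==y else bq
    move_ptp(p,down(best)); sleep(.2)
    c=capture("wrist"); np.savez(nm+".npz",**c); cv2.imwrite(f"pics/{nm}.png",c["image"])
    print(-c["R"].T@c["t"], current_clock(), c["R"].ravel())
    for q in ["tub","tub_handle","stand","stop_top","caddy","clamp_pin"]:
        for d in silhouettes("wrist",q):
            if d["conf"]>.4:
                P=world(c,d["region"]); print(q,round(d["conf"],2),np.round(d["xy"]),np.percentile(P,[3,97],axis=0).ravel())
a,b=[cv2.imread(f"pics/{n}.png") for n in ("wst","wtub")]
cv2.imwrite("pics/both.png",cv2.resize(np.hstack([a,b]),(800,300)))
E
```

```text
[ 0.852 -0.524 -0.    -0.   ] [ 0.452 -0.892 -0.    -0.892 -0.452  0.    -0.    -0.    -1.   ]
wst 1.5707963267948966 [-0.297  0.088  1.534 -0.     1.52  -1.868]
wst -1.5707963267948966 [-0.297  0.088  1.534 -0.     1.52   1.273]
[ 0.548 -0.076  0.523] 3.35 [-0.    -1.    -0.001 -0.967  0.     0.253 -0.253  0.001 -0.967]
tub 0.73 [ 50. 166.] [0.42  0.19  0.03  0.541 0.28  0.082]
tub 0.73 [409.   4.] [ 0.675 -0.304  0.009  0.689 -0.191  0.069]
tub 0.62 [346. 247.] [ 0.316 -0.21   0.017  0.421 -0.128  0.076]
tub_handle 0.91 [ 50. 163.] [0.42  0.19  0.028 0.541 0.28  0.082]
tub_handle 0.83 [409.  11.] [ 0.675 -0.304  0.01   0.689 -0.191  0.069]
tub_handle 0.71 [348. 248.] [ 0.317 -0.209  0.018  0.419 -0.128  0.076]
stand 0.96 [274.  74.] [ 0.5   -0.189  0.01   0.671  0.012  0.184]
stop_top 0.91 [324.  52.] [ 0.586 -0.198  0.153  0.629 -0.04   0.208]
caddy 0.96 [ 80. 203.] [0.393 0.176 0.006 0.555 0.287 0.045]
clamp_pin 0.94 [393.  64.] [ 0.586 -0.203  0.179  0.61  -0.144  0.21 ]
wtub 1.5707963267948966 [ 0.352  0.131  1.578 -0.     1.432 -1.219]
wtub -1.5707963267948966 [ 0.352  0.131  1.578 -0.     1.432  1.923]
[0.371 0.235 0.483] 6.0333 [ 0.     1.     0.001  0.968 -0.     0.252  0.252  0.001 -0.968]
tub 0.9 [332.  23.] [0.247 0.235 0.011 0.312 0.338 0.072]
tub 0.78 [277. 220.] [0.42  0.193 0.033 0.538 0.282 0.081]
tub 0.5 [303. 370.] [0.698 0.245 0.004 0.754 0.299 0.036]
tub_handle 0.73 [334.  22.] [0.248 0.235 0.011 0.313 0.338 0.072]
stand 0.94 [ 87. 251.] [ 0.49  -0.138  0.007  0.615  0.022  0.013]
caddy 0.77 [282. 168.] [0.39  0.18  0.006 0.552 0.294 0.045]
```

View pics/both.png

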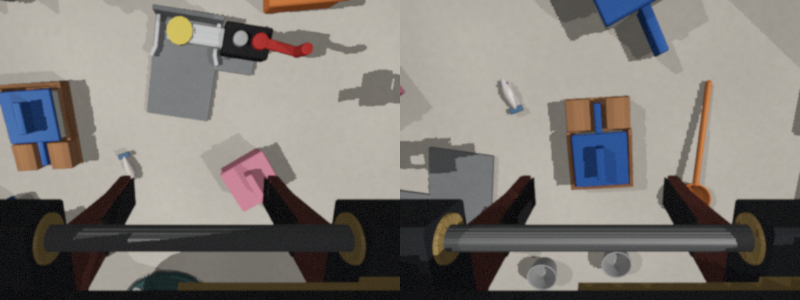

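Left: stand with yellow pad (180,30), red lever (285,45) and open end towards the robot. Right: the small blue tub in the caddy (600,158), fin between the blocks (598,115), towards the robot. Now I compute poses, with a confirming crop.

Run:
```python
from h import *
np.set_printoptions(precision=4,suppress=True)
def load(n): return dict(np.load(n+".npz"))
def rect(P): (c,s,a)=cv2.minAreaRect((P[:,:2]*1000).astype(np.float32)); return np.round(c,1),np.round(s,1),round(a,2)
ov={}
for n in ("wtub","top0","wst"):
    c=load(n); hsv=cv2.cvtColor(c["image"],cv2.COLOR_BGR2HSV)
    m=(c["range_z"]>0); full=np.zeros(m.shape+(3,)); full[m]=world(c,m)
    blue=(hsv[...,0]>100)&(hsv[...,0]<130)&(hsv[...,1]>120)&m
    X=full; near=blue&(X[...,0]>.39)&(X[...,0]<.57)&(X[...,1]>.16)&(X[...,1]<.31)
    h=near&(X[...,2]>.07); l=near&(X[...,2]>.046)&(X[...,2]<.09); f=near&(X[...,2]<.046)&(X[...,0]<.45)
    print(n,"handle",h.sum(),rect(X[h]),np.median(X[h],0),"lid",rect(X[l]),np.median(X[l][:,2]))
    if f.sum()>5: print(" fin",np.median(X[f],0),rect(X[f]))
    if n=="wtub": cv2.imwrite("pics/crop.png",cv2.resize(c["image"][120:290,340-150:560-190],None,fx=3.3,fy=3.3))
    if n=="wtub": continue
    y=(hsv[...,0]>20)&(hsv[...,0]<35)&(hsv[...,1]>120)&m&(X[...,2]>.12)&(X[...,0]>.5)&(X[...,1]<.05)
    print(" pad",y.sum(),rect(X[y]),np.median(X[y],0))
    d=m&(abs(X[...,2]-.0105)<.0045)&(X[...,0]>.46)&(X[...,0]<.72)&(X[...,1]>-.16)&(X[...,1]<.05)&(hsv[...,2]<140)&(hsv[...,1]<80)
    d=cv2.morphologyEx(d.astype(np.uint8),cv2.MORPH_OPEN,np.ones((3,3)))>0
    print(" deck",d.sum(),rect(X[d]),np.median(X[d],0))
    P=X[d]
    # left edge (+y): for x bins max y ; front edge: for y bins min x
    ex=[(a+.005,np.percentile(P[(P[:,0]>a)&(P[:,0]<a+.01),1],99)) for a in np.arange(.51,.64,.01) if ((P[:,0]>a)&(P[:,0]<a+.01)).sum()>10]
    ey=[(np.percentile(P[(P[:,1]>a)&(P[:,1]<a+.01),0],1),a+.005) for a in np.arange(-.11,0,.01) if ((P[:,1]>a)&(P[:,1]<a+.01)).sum()>10]
    ex=np.array(ex);ey=np.array(ey);print(" L edge dy/dx",np.polyfit(*ex.T,1)," F edge dx/dy",np.polyfit(ey[:,1],ey[:,0],1)); print(ex.T,ey.T)
    r=((hsv[...,0]<8)|(hsv[...,0]>172))&(hsv[...,1]>140)&m&(X[...,2]>.14)&(X[...,0]>.5)&(X[...,0]<.68)
    print(" red",rect(X[r])); q=r&(X[...,2]>.195)&(X[...,1]<-.16); print(" pin",q.sum(),np.median(X[q],0),rect(X[q]))
    print(" post",np.median(X[(abs(X[...,0]-.6)<.03)&(abs(X[...,1]+.13)<.02)&(abs(X[...,2]-.18)<.006)],0))
```

```text
wtub handle 1074 (array([464.2, 235.5]), array([117.8, 116.7]), 89.98) [0.4671 0.236  0.0828] lid (array([494.3, 237.8]), array([94.6, 96. ]), 3.84) 0.05528817732119554
 fin [0.4213 0.2335 0.041 ] (array([423. , 233.3]), array([51.5, 12.2]), 3.85)
top0 handle 104 (array([495.6, 238.1]), array([53.4, 14.4]), 4.25) [0.4945 0.2382 0.0798] lid (array([495.9, 238.2]), array([95.6, 95.7]), 3.71) 0.053727826389988416
 fin [0.4233 0.2322 0.0382] (array([424.3, 234.8]), array([47.8, 15.7]), 3.19)
 pad 131 (array([620.1, -49.5]), array([31.1, 31.3]), 89.73) [ 0.6199 -0.0493  0.1663]
 deck 1394 (array([568.4, -67.4]), array([174.4, 177.6]), 75.59) [ 0.574  -0.0438  0.0097]
 L edge dy/dx [-0.1533  0.0975]  F edge dx/dy [-0.1848  0.4897]
[[ 0.515   0.525   0.535   0.545   0.555   0.565   0.575   0.585   0.595
   0.605   0.615   0.625   0.635 ]
 [ 0.0234 -0.0026  0.017   0.0172  0.0144  0.0118  0.0135  0.0166  0.0127
   0.0133 -0.0071 -0.004  -0.0042]] [[ 0.568   0.4852  0.4836  0.487   0.487   0.4896  0.4936  0.5076  0.5045
   0.496   0.4966]
 [-0.105  -0.095  -0.085  -0.075  -0.065  -0.055  -0.0
[... 565 characters left out ...]
ray([575.3, -70.9]), array([176.6, 177.7]), 81.74) [ 0.5693 -0.0452  0.0113]
 L edge dy/dx [-0.2084  0.1347]  F edge dx/dy [-0.1481  0.4875]
[[0.515  0.525  0.535  0.545  0.555  0.565  0.575  0.585  0.595  0.605
  0.615  0.625  0.635 ]
 [0.0259 0.0238 0.0224 0.0215 0.0193 0.0182 0.0164 0.0145 0.013  0.0118
  0.0051 0.0015 0.0003]] [[ 0.5438  0.4881  0.4853  0.4867  0.4882  0.4896  0.4911  0.4924  0.4938
   0.4954  0.4974]
 [-0.105  -0.095  -0.085  -0.075  -0.065  -0.055  -0.045  -0.035  -0.025
  -0.015  -0.005 ]]
 red (array([ 544.1, -117.1]), array([ 74.9, 201. ]), 37.37)
 pin 299 [ 0.5907 -0.1977  0.2089] (array([ 591.2, -199.5]), array([12.5, 13. ]), 32.36)
 post [ 0.6057 -0.1309  0.1814]
```

View pics/crop.png

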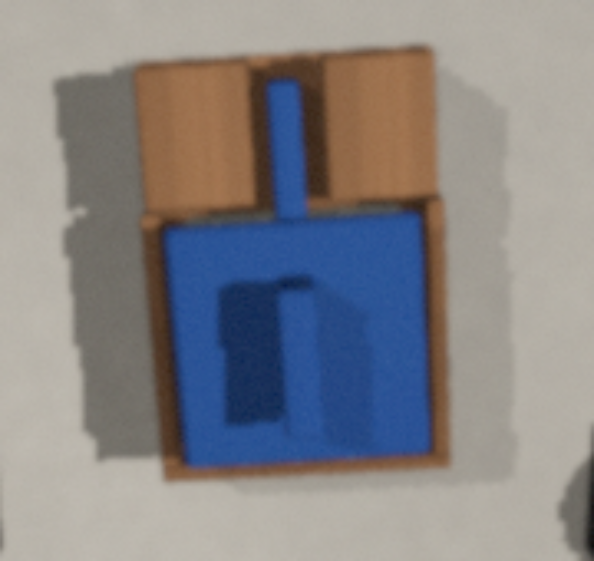

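The crop confirms the small blue tub, with fin between the caddy blocks. Tub is at (0.495, 0.2375), yaw 3.9°, handle top 0.080 as expected. The stand sits at about (0.620, -0.051), yaw about -8.7°. Next: grasp, lift and set down at the deck's open end.

```bash
cat >> h.py <<'E'
A=np.deg2rad(-8.7); S=np.array([.6205,-.0515])
EX=np.array([np.cos(A),np.sin(A)]); EY=np.array([-np.sin(A),np.cos(A)])
def st(x,y,z): return [*(S+x*EX+y*EY),z]
E
python3 - <<'E'
from h import *
np.set_printoptions(precision=4,suppress=True)
c=dict(np.load("wst.npz")); hsv=cv2.cvtColor(c["image"],cv2.COLOR_BGR2HSV); m=c["range_z"]>0
X=np.zeros(m.shape+(3,)); X[m]=world(c,m)
y=(hsv[...,0]>20)&(hsv[...,0]<35)&(hsv[...,1]>120)&m&(abs(X[...,2]-.168)<.02)&(abs(X[...,0]-.62)<.03)
print("pad wst",y.sum(),np.median(X[y],0),cv2.minAreaRect((X[y][:,:2]*1000).astype(np.float32)))
o=down(np.deg2rad(93.9)); t=[.495,.2375]
move_ptp([*t,.14],o); servo_line([*t,.0585],rate=.08); print(move_gripper(0.0),current_finger_gap())
servo_line([*t,.075],rate=.05); sleep(.1); print("F",current_force(),current_finger_gap())
servo_line([*t,.20],rate=.12)
o2=down(A+np.pi/2); p=st(-.076,0,.20)
move_ptp(p,o2); servo_line(st(-.076,0,.075)); print("contact",servo_line(st(-.076,0,.057),rate=.02,contact_N=2.5),current_position(),"want .0625")
c=capture("scene"); cv2.imwrite("pics/placed.png",cv2.resize(c["image"][150:350,100:380],None,fx=2.5,fy=2.5)); print(current_clock(),current_finger_gap())
E
```

```text
pad wst 1077 [ 0.6191 -0.0502  0.1676] ((618.885009765625, -49.98681640625), (31.360918045043945, 32.7987174987793), 89.6914291381836)
False 0.014089174367840282
F [-0.3029 -0.3781 -3.2647] 0.013837719010525705
contact True [ 0.5453 -0.0401  0.0623] want .0625
13.9417 0.014134639287937421
```

View pics/placed.png

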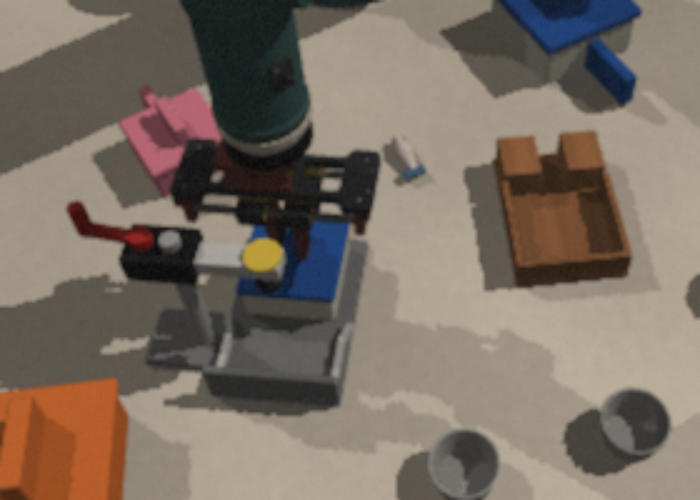

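Tub is set down flat on the deck (290,265 in the crop) short of the rails; nothing else moved. Next: release, pinch the fin, slide home.

Run:
```python
from h import *
np.set_printoptions(precision=4,suppress=True)
o2=down(A+np.pi/2)
move_gripper(.05); servo_line(st(-.076,0,.13),rate=.15)
x0=-.076-.076
move_ptp(st(x0,0,.13),o2); servo_line(st(x0,0,.017),rate=.12,contact_N=8) and print("touched!",current_position())
move_gripper(0.0); print("gap",current_finger_gap())
print(servo_line(st(-.076-.012,0,.017),rate=.05,contact_N=15),current_position(),current_force())
print(servo_line(st(-.076+.008,0,.017),rate=.015,contact_N=7),current_position(),current_force())
p=np.array(current_position())[:2]-S; print("stand x,y of TCP",p@EX,p@EY,current_clock())
c=capture("top"); cv2.imwrite("pics/home_t.png",c["image"])
c=capture("scene"); cv2.imwrite("pics/home.png",cv2.resize(c["image"][180:330,110:310],None,fx=3.5,fy=3.5))
```

```text
gap 0.011685549206091642
True [ 0.4703 -0.0285  0.0171] [-0.98    0.4652  4.988 ]
True [ 0.4703 -0.0285  0.017 ] [-0.6877 -0.8827  4.6811]
stand x,y of TCP -0.15199126754397763 7.20259177005092e-06 18.6417
```

View pics/home.png

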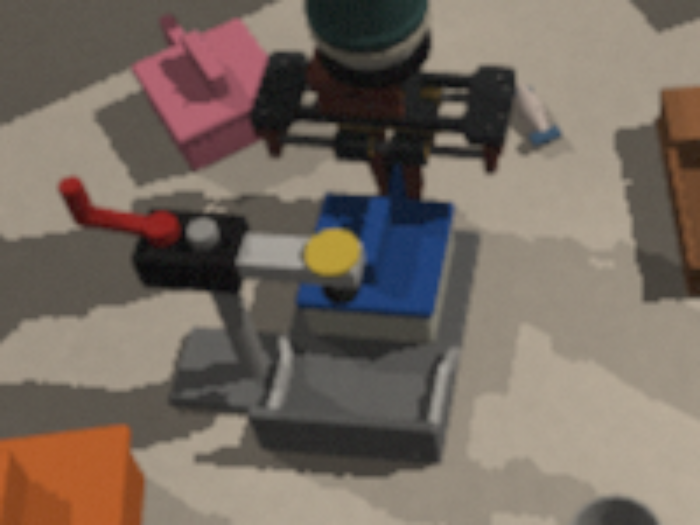

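The pinch took but the line stopped at once without moving the tub (still at (375,255)). I step with force readings.

Run:
```python
from h import *
np.set_printoptions(precision=3,suppress=True)
sleep(.3); print(current_force(),current_torque(),current_finger_gap())
for x in (-.149,-.146,-.141):
    r=servo_line(st(x,0,.0175),rate=.02,contact_N=25); f=current_force(); p=np.array(current_position()); q=p[:2]-S
    print(r,q@EX,q@EY,p[2],f[:2]@EX,f[:2]@EY,f[2])
print(current_clock())
```

```text
[-0.835 -0.135  5.474] [-0.025 -0.381 -0.102] 0.012041561792869204
False -0.149583968170895 4.843661392098589e-05 0.017171340634349774 -1.3662953475832835 -0.17791178764085375 1.3030375210437861
False -0.14550712235139066 -1.6802230390636913e-05 0.017322384951779367 1.0270439697873837 0.542913561219441 -2.786310709614726
False -0.14066140370944175 -2.2533226908576925e-05 0.01743911052576117 0.4129265220173707 -0.8745497127221462 -2.901417244363821
20.0583
```

Run:
```python
from h import *
np.set_printoptions(precision=3,suppress=True)
def rep(r):
    f=current_force(); p=np.array(current_position()); q=p[:2]-S
    print(r,np.array([q@EX,q@EY,p[2],f[:2]@EX,f[:2]@EY,f[2]]),current_finger_gap())
for x in (-.12,-.10,-.085): rep(servo_line(st(x,0,.0172),rate=.04,contact_N=25))
for x in (-.080,-.077,-.075,-.073,-.071):
    r=servo_line(st(x,0,.0172),rate=.015,contact_N=25); rep(r)
    if r or np.array(current_force())[:2]@EX<-7: break
print(current_clock())
c=capture("scene"); cv2.imwrite("pics/home2.png",cv2.resize(c["image"][180:330,110:310],None,fx=3.5,fy=3.5))
```

```text
False [-0.119 -0.     0.017  0.709  0.219 -2.824] 0.012067667729458434
False [-0.099 -0.     0.017  0.935 -0.235 -1.455] 0.011915305172648038
False [-0.084 -0.     0.017  0.441  0.053 -2.398] 0.01177182697600291
False [-0.08   0.     0.017  0.441  0.189 -1.964] 0.011782891453737948
False [-0.078 -0.     0.017 -4.105 -1.12   1.342] 0.01173742104563957
False [-0.078 -0.     0.017 -9.45  -2.357  5.66 ] 0.011974096200747878
23.025
```

View pics/home2.png

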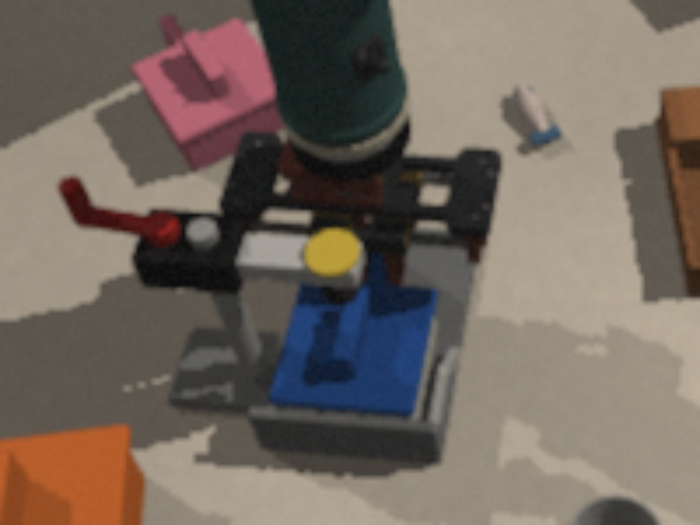

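The tub is home: lid edge at the fence (345,408), between the rails, foot above the handle. Contact came at TCP stand x −78 mm with 9 N. Next: release, retreat, lower the stop.

Run:
```python
from h import *
np.set_printoptions(precision=4,suppress=True)
o2=down(A+np.pi/2)
move_gripper(.04); servo_line(st(-.15,0,.017),rate=.1); servo_line(st(-.15,0,.26),rate=.2)
c=capture("top"); hsv=cv2.cvtColor(c["image"],cv2.COLOR_BGR2HSV); m=c["range_z"]>0
X=np.zeros(m.shape+(3,)); X[m]=world(c,m)
b=(hsv[...,0]>100)&(hsv[...,0]<130)&(hsv[...,1]>120)&m&(X[...,0]>.42)&(X[...,1]<.05)
l=b&(abs(X[...,2]-.058)<.006)
print(l.sum(),np.median(X[l],0),cv2.minAreaRect((X[l][:,:2]*1000).astype(np.float32)))
move_gripper(0)
P=[.6195,-.0500]
move_ptp([*P,.215],o2); sleep(.2); f0=np.array(current_force())
print(servo_line([*P,.150],rate=.03,contact_N=2.0)); z0=current_position()[2]; print("pad",z0,np.array(current_force())-f0)
for d in (.02,.034,.038,.040,.041,.042,.043):
    servo_line([*P,.168-d],rate=.03,contact_N=20); sleep(.15); print(d,z0-current_position()[2],np.array(current_force())-f0)
    if (np.array(current_force())-f0)[2]>9: break
print(current_clock())
```

```text
479 [ 0.6356 -0.0233  0.0574] ((620.0919799804688, -49.60861587524414), (94.8282470703125, 95.74081420898438), 80.94718933105469)
True
pad 0.16369009739694573 [-1.2326  0.089   0.0111]
0.02 0.015587806306857549 [-0.415  -0.3436  0.0948]
0.034 0.029847814614866297 [ 0.0513 -0.3088 -0.2622]
0.038 0.03378594932617593 [-0.334  -0.7784  0.9819]
0.04 0.03577776773363672 [-0.5451 -0.2137  0.4435]
0.041 0.03658439685848419 [-1.1684  0.4706  2.5487]
0.042 0.03755620993650802 [-2.0042 -0.2514  5.3957]
0.043 0.0385582748713334 [-2.4219 -0.2389  4.4768]
32.775
```

Lid rectangle centre (0.620, −0.0496), yaw −9.05°, so it is seated. The force rises from about z 0.127, and the pad is now at 0.125, which means about 3 mm of compression. Retract, check that it stays, and locate the pin.

Run:
```python
from h import *
np.set_printoptions(precision=4,suppress=True)
print(current_position())
servo_line([.6195,-.05,.22],rate=.15); move_ptp(st(-.13,-.09,.33),down(A-np.pi/2)); sleep(.2)
for n in ("top","wrist","scene"):
    c=capture(n); hsv=cv2.cvtColor(c["image"],cv2.COLOR_BGR2HSV); m=c["range_z"]>0
    X=np.zeros(m.shape+(3,)); X[m]=world(c,m)
    w=m&(X[...,2]>.09)&(X[...,0]>.52)&(X[...,0]<.68)&(X[...,1]<.02)&(X[...,1]>-.24)&(X[...,2]<.2)
    y=w&(hsv[...,0]>20)&(hsv[...,0]<35)&(hsv[...,1]>120)
    r=w&((hsv[...,0]<8)|(hsv[...,0]>172))&(hsv[...,1]>140)&(X[...,1]<-.1)
    if y.sum(): print(n,"pad",y.sum(),np.median(X[y],0))
    if r.sum():
        q=r&(X[...,1]<-.185)&(X[...,2]>.155); print(" red",r.sum(),np.percentile(X[r],[2,98],axis=0).ravel(),"pintop",q.sum(),np.median(X[q],0))
    if n=="scene": b=c["image"][180:330,110:310]
    if n=="wrist": a=c["image"]
cv2.imwrite("pics/low.png",np.hstack([cv2.resize(a,(420,315)),cv2.resize(b,(380,285))[:285] if 0 else cv2.resize(b,(380,315))]))
print(current_clock())
```

```text
[ 0.6195 -0.05    0.1251]
top pad 124 [ 0.6195 -0.0492  0.1239]
 red 115 [ 0.5919 -0.189   0.1271  0.6171 -0.1426  0.143 ] pintop 0 [nan nan nan]
wrist pad 921 [ 0.6187 -0.0505  0.1261]
 red 1240 [ 0.5857 -0.2038  0.13    0.6118 -0.1433  0.1687] pintop 235 [ 0.5905 -0.1989  0.1676]
scene pad 151 [ 0.6218 -0.0518  0.1236]
 red 211 [ 0.5902 -0.2042  0.1271  0.6161 -0.145   0.1662] pintop 33 [ 0.5963 -0.2001  0.1648]
36.4
  return _methods._mean(a, axis=axis, dtype=dtype,
  ret = um.true_divide(
```

View pics/low.png

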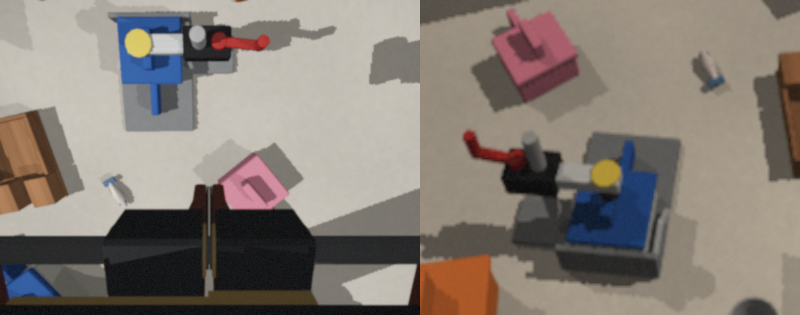

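Pad stays at 0.125 (down about 43 mm), foot on the handle. The pin is at (0.592, −0.1995), top 0.167. Swing it by pushing with shut fingers along the arc.

Run:
```python
from h import *
np.set_printoptions(precision=4,suppress=True)
A=np.deg2rad(-8.8); W=np.array([.620,-.050])-.103*np.array([-np.sin(A),np.cos(A)])
def pose(th,off):
    t=np.deg2rad(th); u=np.array([np.cos(t),np.sin(t)]); v=np.array([-u[1],u[0]])
    return W+.050*u+off*v, down(t+np.pi/2)   # jaw axis tangential
p,o=pose(-103,.034); move_ptp([*p,.25],o); servo_line([*p,.147],rate=.1,contact_N=8) and print("touch",current_position())
sleep(.2); f0=np.array(current_force())
for th in list(range(-103,-178,-7))+[-178,-181,-183,-185]:
    p,o=pose(th,.0205); r=servo_line([*p,.147],o,rate=.05 if th>-175 else .02,contact_N=12)
    f=np.array(current_force())-f0; print(th,r,f,np.linalg.norm(np.array(current_position())[:2]-p).round(4))
    if np.linalg.norm(f[:2])>7: break
print(current_clock())
```

```text
-103 False [ 0.4595 -0.2128 -0.0327] 0.0005
-110 False [1.5147 0.8717 0.8049] 0.0002
-117 False [ 0.7583 -0.0878  0.1505] 0.0002
-124 False [ 0.3104  0.9063 -0.2221] 0.0001
-131 False [1.5652 0.9493 0.0269] 0.0001
-138 False [0.2322 0.7418 0.3634] 0.0001
-145 False [ 0.0933  0.5129 -0.5203] 0.0001
-152 False [1.0414 0.5321 0.2955] 0.0001
-159 False [-0.2441  0.3522 -0.1736] 0.0001
-166 False [ 0.332   1.0147 -0.775 ] 0.0001
-173 False [0.3612 1.207  0.1461] 0.0001
-178 False [ 0.9989 -0.1017  0.0462] 0.0002
-181 False [0.081  0.749  0.1666] 0.0001
-183 False [ 0.432   0.1294 -0.0154] 0.0001
-185 False [0.9333 0.9466 0.4902] 0.0
43.575
```

Run:
```python
from h import *
np.set_printoptions(precision=4,suppress=True)
A=np.deg2rad(-8.8); W=np.array([.620,-.050])-.103*np.array([-np.sin(A),np.cos(A)])
t=np.deg2rad(-185); u=np.array([np.cos(t),np.sin(t)]); v=np.array([-u[1],u[0]])
sleep(.2); f0=np.array(current_force())
for off in np.arange(.0195,.0,-.001):
    servo_line([*(W+.05*u+off*v),.147],rate=.02,contact_N=12); sleep(.1); f=np.array(current_force())-f0
    print(round(off,4),f, f[:2]@v)
    if np.linalg.norm(f[:2])>7: break
p=W+.05*u+.05*v; servo_line([*p,.147],rate=.1); servo_line([*p,.30],rate=.2); move_ptp(st(-.13,-.09,.33),down(A-np.pi/2)); sleep(.2)
for n in ("wrist","scene"):
    c=capture(n); hsv=cv2.cvtColor(c["image"],cv2.COLOR_BGR2HSV); m=c["range_z"]>0
    X=np.zeros(m.shape+(3,)); X[m]=world(c,m)
    w=m&(X[...,2]>.09)&(X[...,0]>.52)&(X[...,0]<.68)&(X[...,1]<.02)&(X[...,1]>-.24)&(X[...,2]<.2)
    y=w&(hsv[...,0]>20)&(hsv[...,0]<35)&(hsv[...,1]>120)
    q=w&((hsv[...,0]<8)|(hsv[...,0]>172))&(hsv[...,1]>140)&(X[...,1]<-.1)&(X[...,2]>.158)
    P=np.median(X[q],0); d=P[:2]-W
    print(n,"pad",np.median(X[y],0),"pin",q.sum(),P,"len",np.linalg.norm(d),"clamp",(np.deg2rad(-90)+A-np.arctan2(d[1],d[0]))%(2*np.pi))
    if n=="wrist":a=c["image"]
    else: b=c["image"][180:330,110:310]
cv2.imwrite("pics/end.png",np.hstack([cv2.resize(a,(420,315)),cv2.resize(b,(380,315))]))
print(current_clock())
```

```text
0.0195 [-0.2367 -2.3964 -0.1319] 2.407931819850874
0.0185 [-2.0925 -4.9991 -0.617 ] 5.162415587093677
0.0175 [-3.5368 -8.3553 -0.0242] 8.631802605322699
wrist pad [ 0.6188 -0.0506  0.126 ] pin 163 [ 0.5541 -0.15    0.168 ] len 0.050124715575298406 clamp 1.452103482762463
scene pad [ 0.6221 -0.0519  0.1239] pin 33 [ 0.5589 -0.1499  0.1651] len 0.04533630562927769 clamp 1.4583225888974916
47.0333
```

View pics/end.png

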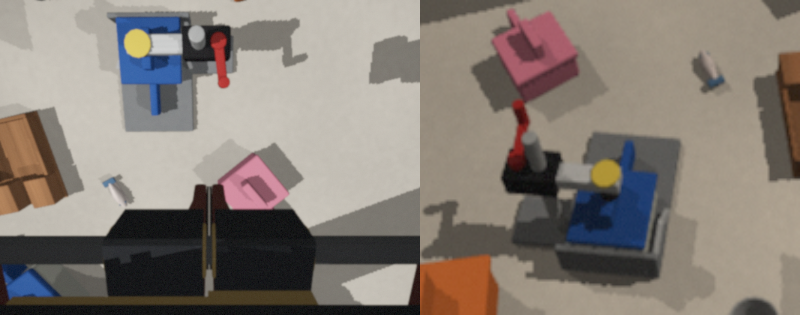

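The lever (222,65 in the left image) points to the stand's −x at 1.45 rad, the end stop was felt at about 8 N, the pad height is unchanged and the tub is home. I'm handing in.

```bash
python3 -c "
from bench import *
close_job(); print(current_clock())"
```

```text
the job is handed in; nothing more can be done
the job is handed in; nothing more can be done
```

The small blue-lidded tub is on the stand, fully home, with the stop arm lowered onto its lid handle and the red clamp lever locked. I handed the job in at about 47 s, within the 72 s limit; no verdict is reported.

**What I did:** I lifted the tub out of the caddy by its handle and set it on the open end of the deck. Then I pinched the fin and slid it between the rails until it met the fence at about 9 N. With the arm clear of the tub, I pressed the thumb pad down, then pushed the lever over to its end stop at about 8 N.

**Last checks:**
- **Tub:** after the slide, the lid centre was within about 1 mm of the home position and turned about 0.3° from the stand. It still looked home in the last picture.
- **Stop arm:** the pad came down about 43 mm and its height did not change when the lever was swung. That puts the foot about 3 mm into its spring, roughly 4.5 N. I inferred this from pad height and force, not from seeing the foot.
- **Clamp:** the two cameras put the lever at 1.45 and 1.46 rad, against a locked end of 1.45.
- **Bystanders:** the fish rest looked unmoved. The robot never went near the cups or ladle, but I did not re-measure them at the end.

**What disagreed:**
- **First slide:** it stopped at once on a false contact signal, so I redid it in small steps.
- **Pad contact:** the first contact stop while lowering the arm came without a clear force. I relied on the pad height from the arm and the cameras, which agreed to about 2 mm.
- **Lever:** the first arc showed no end stop, so I pushed on in 1 mm steps until I felt it.

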